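# Power up the washing machine from the glass shelf

### The job

Power up the washing machine: press down the raised end of the rocker switch on the white extension board until it is fully over, then do the same with the rocker on the grey voltage stabiliser, then press the stabiliser's long rectangular key fully down, keep it down for about a second and let it come back up. Only press with the fingertips: do not press the round button, and do not pick up or shift the tin, bottle, scoop or brush.

Things in the scene. Friction and masses are not known exactly. Their poses are not given: they have to be found in the camera images.
- extension: White plastic extension board, fixed to the glass shelf, 70 mm (its x) by 210 mm (its y) by 38 mm high, with three socket outlets and a white rocker near its +y end. Origin: centre of its underside, on the shelf top, which is 80 mm above the work surface. Its yaw varies.
- ext_rocker (a joint): Tilt of the extension board's rocker, rad: 0 = off (far end, board +x, raised), 0.40 = fully over (on), at its stop. Starts within 0.05 of off. Moves under about 3 N at its end, stays where it is left. Dished, 52 mm along board x, 30 mm wide. Pivot line along board y, at board x = 0, y = +75 mm, 48 mm above the shelf top (10 mm above the board's top face).
- ext_rocker_press (a point): Point on the top face of the raised half of the extension board's rocker, 18 mm from its pivot towards board +x. It moves with the rocker, from about 7 mm above the pivot (off) to pivot height (on). This half slopes up outward by 0.4 rad when off and is level, at pivot height, when on.
- stabiliser: Grey voltage stabiliser box, fixed to the glass shelf, 120 mm (its x) by 180 mm (its y) by 85 mm high. In a row along its y on its top face: a white rocker (y = +58 mm), a long rectangular key (y = -2 mm) and a round button (y = -62 mm). Origin: centre of its underside, on the shelf top. Its yaw varies; it and the extension board may swap sides.
- stab_rocker (a joint): Tilt of the stabiliser's rocker, rad: 0 = off (near end, stabiliser -x, raised), 0.40 = fully over (on), at its stop. Starts within 0.05 of off. Same rocker and stiffness as on the extension board, 52 mm along stabiliser x; pivot line along stabiliser y at x = 0, y = +58 mm, 95 mm above the shelf top (10 mm above the box's top face).
- stab_rocker_press (a point): Point on the top face of the raised half of the stabiliser's rocker, 18 mm from its pivot towards stabiliser -x; it moves with the rocker, from about 7 mm above the pivot (off) to pivot height (on).
- start_key (a joint): Travel of the stabiliser's long rectangular key, m: 0 = up, 0.008 = fully down, at its stop. A spring returns it: 1.5 N to start, 5.5 N fully down. White, 44 mm (along stabiliser x) by 26 mm, standing 14 mm above the box's top face when up.
- start_key_top (a point): Centre of the top face of the rectangular key; it moves with the key.
- round_button (a joint): Travel of the stabiliser's round button, m: 0 = up, 0.008 = fully down. Not to be pressed. White, 22 mm across, standing 14 mm above the box's top face, 60 mm from the rectangular key; same spring.
- round_button_top (a point): Centre of the top face of the round button.
- tin: Loose aluminium tin with a screw-top lid, 62 mm across, 68 mm tall, standing on the shelf between the extension board and the stabiliser. Origin: centre of its underside.
- bottle: Loose closed turquoise bottle, 64 mm across, 170 mm tall, standing at the far side of the shelf. Origin: centre of its underside.
- scoop: Loose black plastic scoop, 45 by 130 by 32 mm, lying at the far side of the shelf, long side along its y. Origin: on its underside, near the middle of its length.
- brush: Loose white silicone brush, 36 by 180 by 24 mm, lying at the far side of the shelf, long side along its y. Origin: on its underside, near the middle of its length.
Mind the look-alikes: they are no part of the job. What is shaped like the tin but black or purple is not meant.

How it is judged (in metres and radians):
On the way, in this order (a step that is already met when the one before it is completed fails the run):
1. the extension board's rocker is pressed fully over (value of joint ext_rocker above 0.3 rad), for 0.1 s.
2. the stabiliser's rocker is pressed fully over (value of joint stab_rocker above 0.3 rad), for 0.1 s.
3. the rectangular key is held down for about a second (value of joint start_key above 0.0055 m), for 0.7 s.
At the end, for the whole second after the job is handed in: Both rockers are over (above 0.30 of 0.40 rad), the rectangular key and the round button are up (less than 1.5 mm of travel), and tin, bottle, scoop and brush are at rest within 20 mm of where they began (value of joint each of ext_rocker, stab_rocker above 0.3 rad and value of joint each of start_key, round_button below 0.0015 m and distance of each of bottle, tin, scoop, brush from where it was at the start of the episode below 0.02 m and linear speed of each of bottle, tin, scoop, brush below 0.02 m/s); the robot touches nothing.
It fails at once if the stabiliser's rocker is pressed before the extension board's (value of joint stab_rocker above 0.2 rad and value of joint ext_rocker below 0.25 rad).
It fails at once if the rectangular key is pressed (over 3 mm) before both rockers are over (value of joint start_key above 0.003 m and value of joint any of ext_rocker, stab_rocker below 0.25 rad).
It fails at once if the round button is pressed (over 3 mm) (value of joint round_button above 0.003 m).
It fails at once if tin, bottle, scoop or brush is lifted, carried, tipped or shifted by more than 20 mm (distance of any of bottle, tin, scoop, brush from where it was at the start of the episode above 0.02 m or angle between any of bottle, tin, scoop, brush's own z axis and vertical above 0.35 rad).
It also fails if it takes over 48 s, if anything falls off the work surface, if the arm or the gripper's body presses on something with over 40 N, if the wrist force passes 120 N, or if a joint passes its speed limit or range.

### The arm

A 6-joint arm with a two-finger parallel gripper is mounted at the origin on the work surface. World frame = base frame: x ahead of the robot, y to its left, z up, the work surface at z = 0. Lengths are in mm, angles in rad, forces in N, time in s.
With the tool pointing down it reaches from about 325 to 875 mm from the base axis. Payload 4.4 kg.
Tool frame: the origin (TCP) lies on the centre line of the jaws, within the pads' length; the fingertips stand ahead of it and the grasp point (between the pads) lies 6 mm ahead of it (ctrl.tcp_to_tips is the z of the fingertips in the tool frame, in mm); z points along the fingers, y is the line along which they close (so a half turn about z gives the same grasp; the last joint's range is limited). The gripper opens to 85 mm and grips with 20 to 120 N. Pads are 22 mm wide; open, the fingers measure 114 mm over their backs; the gripper's body (76 mm by 85 mm) begins 54 mm behind the grasp point. The pads swing forward as they close: fully open they stand 13 mm farther back than shut.
Start: joints at [-1.494, 0.207, 1.542, -0, 1.393, -0.15], TCP at [129.282, -560.28, 256.282] pointing down, gripper open.
Joint ranges: [-2.73, 2.73], [-0.86, 2.22], [0.23, 2.46], [-1.11, 4.25], [0.08, 2.63], [-2.82, 2.82]. Speed limits (rad/s): [2.79, 2.79, 3.14, 3.14, 3.14, 3.14].

### API

Orientations are given as a 3x3 rotation matrix whose columns are the frame's x, y, z axes.
In Python, from plant import ctrl, sensors, optics gives the robot as it stands. Calls block until the motion is done:
- ctrl.move_ptp(position, orientation): joint-space move of the TCP to a pose.
- ctrl.move_l(position, rot=None, vel=150, threshold=None): straight line of the TCP; rot=None keeps the orientation; vel is the mean speed in mm/s. With threshold (N) it stops when the force on the tool has changed by that much, and returns True; else False.
- ctrl.set_joints(angles): joint-space move.
- ctrl.gripper_to(opening, force=None): finger opening in mm; force is the grip in N (None keeps the last); returns when the fingers have stopped.
- ctrl.hold(seconds).
- ctrl.solve_ik(position, orientation): joint angles nearest the present ones, or None.
- sensors.read_state(): the state.
- optics.grab_frame(name): name is "scene" or "top"; returns (picture, depth): 384x512x3 uint8, red, green, blue; 384x512 float32, mm along the optical axis (not along the pixel's ray), 0 where there is no reading.
- optics.camera_params(name): a dict with "mtx" (3x3 intrinsics, pixels), "R" (3x3) and "t" (3): a world point X has camera coordinates R X + t. Camera axes: x right, y down, z forward; pixel columns grow to the right and rows downward; lengths in mm; the calibration is good to about 2 mm. A picture is of the moment at which its call begins. camera_params takes no time and is no camera call.
A pose or a line that the arm cannot do raises ctrl.MotionError and nothing moves.
- ctrl.finish_job(): hands the job in; it is judged then, once.
The state is a dict: "t": time; "q": joint angles; "qvel": joint speeds; "tau": joint torques, N m; "eef_pos": TCP position; "eef_rot": TCP orientation; "force": force on the tool from outside, world axes, zero at the start; "wrist_torque": the same for the moment, N m; "grip_width": finger opening in mm; "grasp_force": force on a finger pad.
Only numpy, scipy, OpenCV 4.12 (cv2) and the standard library are available. Lean on these libraries where they do the work, as an engineer would, in place of code of your own. Each camera call takes 0.05 s, during which the arm holds its last target. There are 200 camera calls.

## Working session

There is one attempt and no reset: what is moved stays moved. The work goes in short steps, each a Python script; the robot and the scene stay as the last script left them, time stands still between calls to the robot, and variables do not carry over. Pictures are saved under pics/ and viewed, at most 10 in all, crops included, and the job is handed in when it is done.

```bash
mkdir -p pics; ls; python3 - <<'E'
from plant import ctrl,sensors,optics
import cv2,numpy as np
for n in("top","scene"):
    p,d=optics.grab_frame(n); np.savez(f"{n}.npz",p=p,d=d,**optics.camera_params(n))
    cv2.imwrite(f"pics/{n}.png",cv2.resize(p[:,:,::-1],(768,576)))
    c=optics.camera_params(n); print(n,c["mtx"].round(1).tolist(),(-c["R"].T@c["t"]).round(0),c["R"][2].round(2))
print(ctrl.tcp_to_tips)
E
```

```text
pics
top [[455.7, 0.0, 257.0], [0.0, 455.7, 197.8], [0.0, 0.0, 1.0]] [ 360.  -36. 1240.] [ 0.2  -0.   -0.98]
scene [[458.0, 0.0, 254.6], [0.0, 458.0, 190.7], [0.0, 0.0, 1.0]] [1237. -582.  906.] [-0.58  0.48 -0.66]
25.0
```

View pics/top.png

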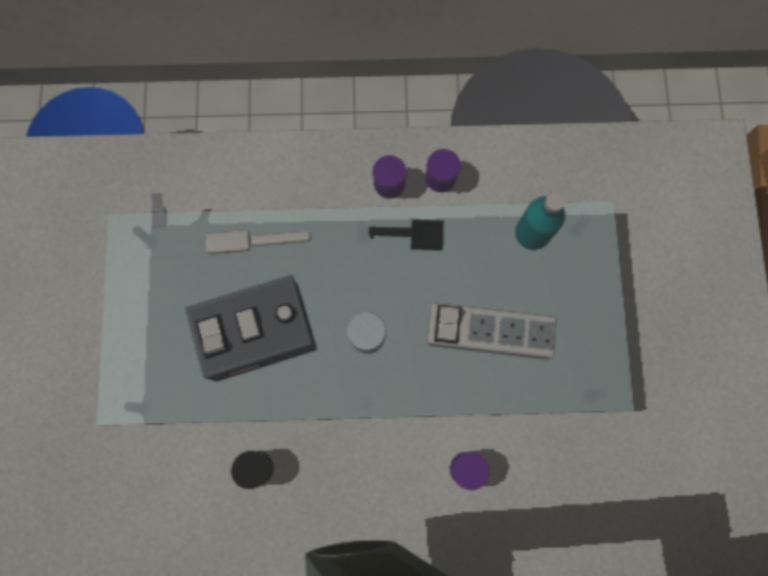

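View pics/scene.png

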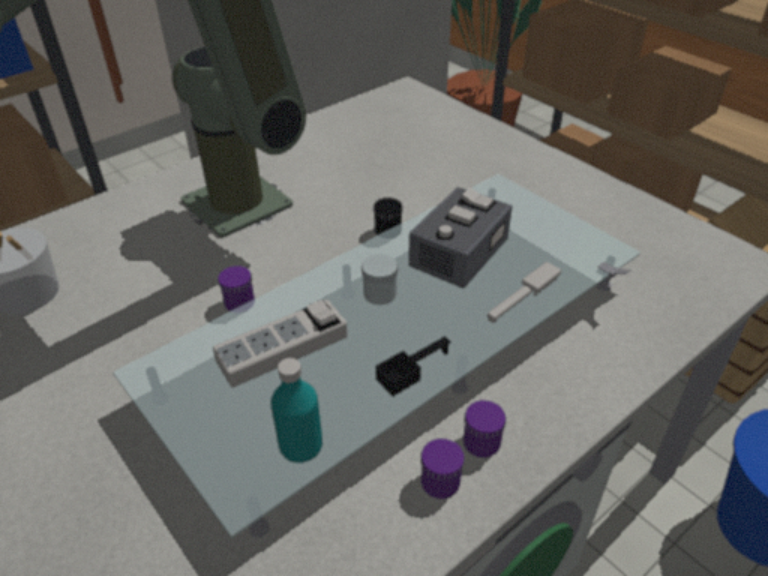

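The top view (768x576 px) shows:
- **Stabiliser:** grey box at (250,327), with its rocker at (210,335), key at (247,324) and round button at (285,313).
- **Extension board:** at (492,330), with its rocker at (448,323).
- **Tin:** the aluminium one at (366,331) is meant, because it stands between the two units. The black one at (252,469) and the purple ones at (389,176), (443,170) and (470,470) are look-alikes off the shelf.

Next I'll fit the poses from depth and check them in one crop.

```bash
cat >h.py <<'E'
import numpy as np,cv2
def load(n):
    f=np.load(f"{n}.npz");return f["p"],f["d"],f["mtx"],f["R"],f["t"]
def cloud(d,K,R,t):
    v,u=np.indices(d.shape);c=np.stack([(u-K[0,2])*d/K[0,0],(v-K[1,2])*d/K[1,1],d],-1)
    return (c-t)@R
def proj(X,K,R,t):
    c=np.asarray(X,float)@R.T+t;p=c@K.T;return p[...,:2]/p[...,2:]
E
python3 - <<'E'
from h import *
p,d,K,R,t=load("top");W=cloud(d,K,R,t)
out={}
for n,(u0,u1,v0,v1),(a,b),size in(("ext",(275,380,195,245),(110,150),(70,210)),("stab",(115,215,175,260),(157,200),(120,180))):
    w=W[v0:v1,u0:u1].reshape(-1,3);w=w[(w[:,2]>a)&(w[:,2]<b)]
    r=cv2.minAreaRect(w[:,:2].astype(np.float32));c=np.array(r[0]);B=cv2.boxPoints(r)
    e=[B[1]-B[0],B[2]-B[1]];L=max(e,key=np.linalg.norm);L=L*np.sign(L[1])
    yaw=np.arctan2(-L[0],L[1]);out[n]=(*c,yaw)
    print(n,len(w),c.round(1),[round(float(np.linalg.norm(x)),1) for x in e],yaw.round(3),"medz",np.median(w[:,2]))
np.save("pose.npy",np.array([out["ext"],out["stab"]]))
S=4;im=cv2.resize(p[170:265,110:390,::-1],None,fx=2.8,fy=2.8,interpolation=cv2.INTER_CUBIC)
def dr(X,col):
    q=(proj(X,K,R,t)-[110,170]+.5)*2.8
    cv2.polylines(im,[q.astype(np.int32)],True,col,1)
def tf(o,P):
    c,s=np.cos(o[2]),np.sin(o[2]);return [[o[0]+c*x-s*y,o[1]+s*x+c*y,80+z] for x,y,z in P]
def rect(x,y,a,b,z):return [(x+i*a/2,y+j*b/2,z) for i,j in((1,1),(1,-1),(-1,-1),(-1,1))]
dr(tf(out["ext"],rect(0,0,70,210,38)),(0,0,255));dr(tf(out["ext"],rect(0,75,52,30,50)),(0,255,0))
o=out["stab"];dr(tf(o,rect(0,0,120,180,85)),(0,0,255));dr(tf(o,rect(0,58,52,30,97)),(0,255,0));dr(tf(o,rect(0,-2,44,26,99)),(0,255,0));dr(tf(o,rect(0,-62,22,22,99)),(255,255,0))
w=W[200:240,228:262].reshape(-1,3);w=w[(w[:,2]>138)&(w[:,2]<160)];print("tin",len(w),w.mean(0))
cv2.imwrite("pics/fit.png",im)
E
```

```text
ext 2328 [ 528.1 -216.5] [70.5, 210.2] -0.147 medz 118.76646472745114
stab 3734 [537.8 179.8] [180.4, 120.5] 0.284 medz 166.39662291452467
tin 515 [526.37319881  -7.84962625 148.0682653 ]
```

View pics/fit.png

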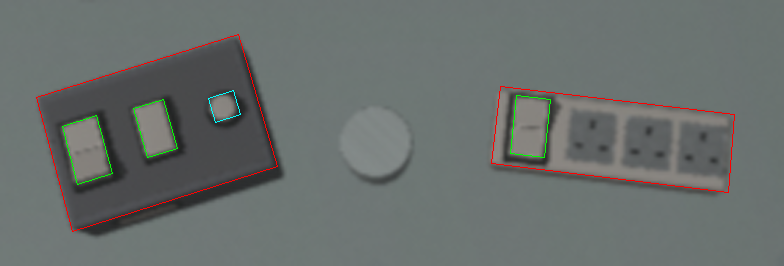

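The fit overlays all the outlines well, including the rockers, the key at (155,128) and the button at (224,107) in the crop. Starting with the extension rocker.

```bash
cat >>h.py <<'E'
from plant import ctrl,sensors,optics
def target(k,x,y,z):
    o=np.load("pose.npy")[k];c,s=np.cos(o[2]),np.sin(o[2])
    return np.array([o[0]+c*x-s*y,o[1]+s*x+c*y,80+z+ctrl.tcp_to_tips])
def rot(k):
    a=np.load("pose.npy")[k,2];c,s=np.cos(a),np.sin(a);q=np.array(sensors.read_state()["q"])
    Rs=[np.array([[-f*c,-f*s,0],[-f*s,f*c,0],[0,0,-1.]]) for f in(1,-1)]
    P=target(k,0,0,200);js=[ctrl.solve_ik(P,r) for r in Rs]
    return min(((abs(np.array(j)-q).max(),i) for i,j in enumerate(js) if j is not None)) [1],Rs
def st(m):
    s=sensors.read_state();print(m,"t",round(s["t"],2),np.round(s["eef_pos"],1),"F",np.round(s["force"],1),"w",round(s["grip_width"],1))
def above(k,x,y,z):
    i,Rs=rot(k);ctrl.move_ptp(target(k,x,y,z),Rs[i])
def press(k,x,y,z0,z1,thr,hold,vel=25):
    ctrl.move_l(target(k,x,y,z0),vel=150);st("pre")
    print(ctrl.move_l(target(k,x,y,z1),vel=vel,threshold=thr));ctrl.hold(hold);st("press")
E
python3 - <<'E'
from h import *
ctrl.gripper_to(0)
s=sensors.read_state();ctrl.move_l(np.array(s["eef_pos"])+[0,0,60]);
above(0,19,75,160);st("above")
press(0,19,75,48+16,48-2,20,.3)
ctrl.move_l(target(0,19,75,160));st("up")
p,d=optics.grab_frame("scene");cv2.imwrite("pics/e1.png",cv2.resize(p[160:260,130:280,::-1],None,fx=4,fy=4,interpolation=cv2.INTER_CUBIC))
E
```

```text
above t 3.57 [ 557.7 -145.9  265.1] F [ 0.  -0.1  0.2] w 0.0
pre t 4.36 [ 558.6 -145.6  169.9] F [0.5 0.8 1. ] w -0.3
False
press t 5.53 [ 558.9 -145.4  152.9] F [0.6 0.8 8.7] w 0.1
up t 6.43 [ 557.  -144.7  263.3] F [ 1.1  0.8 -0.7] w -0.1
```

View pics/e1.png

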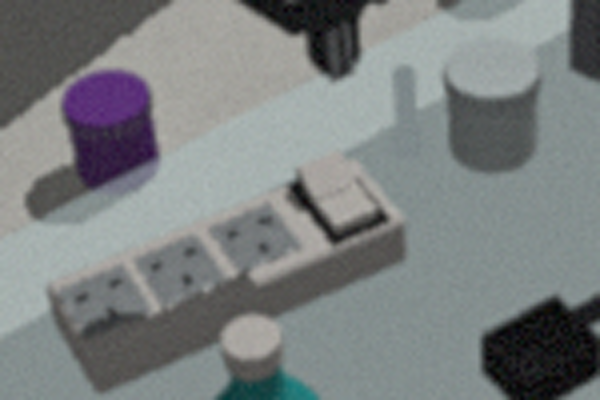

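The far half of the extension rocker (345,205) is now level and its near half (325,175) is raised. The fingertips stopped at pivot height with about 9 N, so this rocker is over. Next is the stabiliser rocker.

```bash
python3 - <<'E'
from h import *
above(1,-19,58,170);st("above")
press(1,-19,58,95+16,95-2.5,20,.4)
ctrl.move_l(target(1,-19,58,150));st("up")
p,d=optics.grab_frame("scene");cv2.imwrite("pics/s1.png",cv2.resize(p[100:200,240:390,::-1],None,fx=4,fy=4,interpolation=cv2.INTER_CUBIC))
E
```

```text
above t 7.9 [503.7 229.2 274.8] F [-0.2 -0.1  0.7] w -0.0
pre t 8.44 [503.8 229.6 216.2] F [0.3 0.6 1.1] w 0.1
False
press t 9.73 [502.9 230.1 199.8] F [-6.8 -2.2 14.3] w -0.2
up t 10.27 [503.1 230.1 254.2] F [-0.   0.1 -0.1] w 0.2
```

View pics/s1.png

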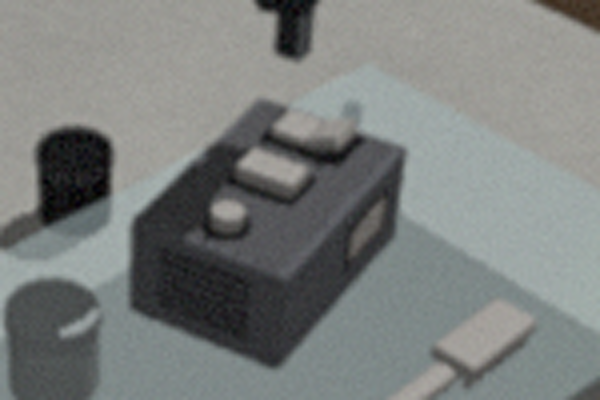

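The far half of the stabiliser rocker (340,125) looks raised and the near half (297,130) level. The sideways force was odd, so I'll check the tilt in depth before pressing the key.

```bash
python3 - <<'E'
from h import *
P=np.load("pose.npy")
p,d=optics.grab_frame("scene");c=optics.camera_params("scene");W=cloud(d,c["mtx"],c["R"],c["t"])
for k,yc,zp in((0,75,48),(1,58,95)):
    o=P[k];co,s=np.cos(o[2]),np.sin(o[2]);r=W-[o[0],o[1],80]
    x=co*r[...,0]+s*r[...,1];y=-s*r[...,0]+co*r[...,1];z=r[...,2]-zp
    for x0 in range(-24,25,8):
        m=(abs(x-x0)<4)&(abs(y-yc)<10)&(abs(z)<18);print(k,x0,m.sum(),z[m].mean().round(1))
E
```

```text
0 -24 17 10.3
0 -16 27 7.2
0 -8 22 4.0
0 0 20 2.1
0 8 16 1.8
0 16 23 1.7
0 24 38 -2.9
1 -24 9 1.1
1 -16 11 2.1
1 -8 9 2.6
1 0 8 2.1
1 8 8 4.6
1 16 12 4.7
1 24 25 3.1
```

Both profiles show the rockers over: the pressed halves are level at the same +2 mm offset, and the opposite halves are raised. Now the key.

```bash
python3 - <<'E'
from h import *
ctrl.move_l(target(1,0,-2,150));st("above")
press(1,0,-2,99+6,91-2,20,1.1)
ctrl.move_l(target(1,0,-2,115),vel=60);ctrl.move_l(target(1,0,-2,240));st("up")
ctrl.set_joints([-1.494,0.0,1.542,0,1.393,-0.15]);ctrl.hold(.3);st("away")
p,d=optics.grab_frame("top");c=optics.camera_params("top");W=cloud(d,c["mtx"],c["R"],c["t"])
P=np.load("pose.npy");o=P[1];co,s=np.cos(o[2]),np.sin(o[2]);r=W-[o[0],o[1],80]
x=co*r[...,0]+s*r[...,1];y=-s*r[...,0]+co*r[...,1];z=r[...,2]
for n,x0,yc,h in(("rk",-18,58,4),("rk",18,58,4),("key",0,-2,8),("btn",0,-62,6)):
    m=(abs(x-x0)<h)&(abs(y-yc)<h);print(n,x0,m.sum(),np.median(z[m]).round(1))
cv2.imwrite("pics/end.png",cv2.resize(p[100:290,60:440,::-1],None,fx=2,fy=2))
E
```

```text
above t 10.93 [537.9 177.9 254.3] F [ 0.2 -0.6 -0.4] w -0.1
pre t 11.38 [537.7 178.5 209.6] F [ 0.  -0.7 -0.3] w 0.1
False
press t 13.28 [539.3 178.1 196. ] F [-2.   0.3  8.5] w -0.2
up t 14.84 [537.7 177.7 343.6] F [ 0.4 -0.  -0.2] w -0.1
away t 18.09 [ 129.3 -553.5  373.2] F [0.7 0.1 0.2] w -0.2
rk -18 10 95.2
rk 18 14 102.2
key 0 43 99.4
btn 0 27 99.0
```

View pics/end.png

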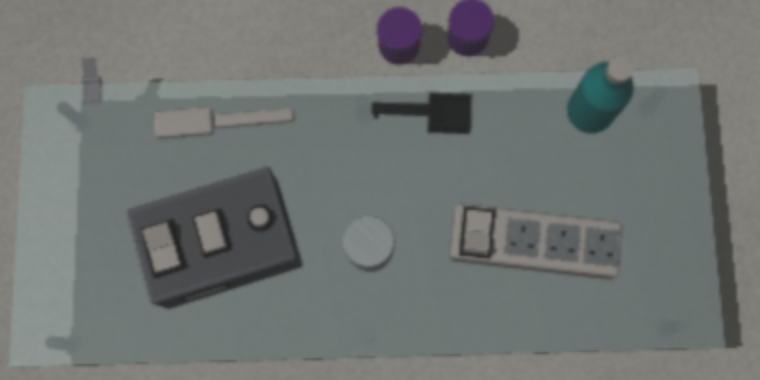

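The stabiliser rocker is over, with its halves at 95 and 102 mm above the shelf. The key at (210,232) and the button at (260,217) are both up at 99 mm. The tin, bottle, scoop and brush look unmoved, so I'm handing in.

```bash
python3 -c "
from plant import ctrl
print(ctrl.finish_job())"
```

```text
the job is handed in; nothing more can be done
None
```

I handed the job in after about 18 s: both rockers measured fully over, the key was held fully down for about 1.1 s and came back up, and the round button and loose items showed no movement; no verdict came back.

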